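Open the flask whose cap may have either hand

TASK

Fold the carrying handle of the steel flask right down to one side, then undo the cap by its grip bar and lift it off: it is a quarter-turn cap, and nobody remembers whether it loosens clockwise or anticlockwise, so try both ways. Finish while holding the cap in the gripper, upright and still, about 10 cm above the flask's mouth, and leave the handle folded and the things round about where they are.

Things in the scene. Friction and masses are not known exactly. Their poses are not given: they have to be found in the camera images.
- flask: Steel insulated flask, fixed to the worktop by a dark square base plate (124 x 124 x 12 mm); body 94 mm wide, narrowing to a neck 74 mm wide whose flat top, the mouth, is 100 mm above the worktop. Origin: centre of the underside; z up. The handle's hinge line runs along its y axis, so the handle folds towards its +x or -x side.
- mouth (a point): Centre of the flask's mouth, level with its top, 100 mm above the worktop. The cap locks in it: shut, lugs stop it from being lifted. Turned the right way it goes about 0.8 rad (45 degrees) to a stop, hardly resisting, and there lifts straight off; the wrong way it meets a hard stop within 0.3 rad. The right way is clockwise in some starts, anticlockwise in others, and cannot be seen.
- bail (a joint): Angle of the flask's carrying handle: 0 is upright, arched over the cap; positive leans to the flask's -x side, negative to its +x side; stops at about -1.5 and +1.5, where it lies level beside the flask. It starts near upright; friction (0.07 N m) keeps it where it is left. It hinges 68 mm above the worktop on two pivots 108 mm apart.
- bail_grip (a point): Middle of the handle's straight black grip (14 mm thick, 56 mm long along the flask's y axis), 84 mm from the hinge line. Its steel wire is 7 mm thick. Upright, the handle leaves only a few mm over the cap's bar. Wall cabinets hang 0.48 m above the worktop, from about 0.6 m ahead of the robot's base axis on: keep the wrist clear of them.
- cap: Loose black quarter-turn cap, about 0.12 kg, shut on the mouth at the start. Origin: on its axis at the underside of its disc, so at the mouth while seated; z up. Disc 70 mm wide, 8 mm thick, a grip bar on top along the cap's x axis. Below, a steel stem with two lugs (52 mm across, along x) reaches 16 mm into the flask. Shut, x lies along the flask's x axis (within 0.07 rad).
- cap_bar (a point): Middle of the top of the cap's grip bar, 34 mm above the cap's origin. The bar is 50 mm long (cap's x axis), 16 mm thick (cap's y axis) and stands 26 mm above the disc.
- tea_tin: Bystander: round food tin, 75 mm wide, 110 mm tall. Origin: centre of its underside.
- mug_1: Bystander: cream mug, 92 mm tall. Origin: centre of its underside.
- lemon_1: Bystander: lemon, 78 mm long. Origin: centre of its underside.
- garlic_1: Bystander: garlic bulb, 60 mm. Origin: centre of its underside.
- onion_1: Bystander: red onion, 65 mm. Origin: centre of its underside.
- salt_shaker: Bystander: salt shaker, 44 mm wide, 90 mm tall. Origin: centre of its underside.
Not all that is in view belongs to the job. Leave any green or pink look-alike of the cap alone.

How it is judged:
On the way, in this order (a step that is already met when the one before it is completed fails the run):
1. the carrying handle is folded down to one side, the cap still shut ((value of joint bail above 1.2 rad or value of joint bail below -1.2 rad) and height (world z) of cap below 0.108 m and angle between the x axis of cap and the x axis of flask, either way round below 0.5 rad), for 0.1 s.
2. the cap is turned to where it is free, still seated ((value of joint bail above 1.2 rad or value of joint bail below -1.2 rad) and angle between the x axis of cap and the x axis of flask, either way round above 0.55 rad and height (world z) of cap below 0.112 m), for 0.1 s.
At the end, for the whole second after the job is handed in: The handle is folded (more than 1.2 rad from upright, either side); the fingers hold the cap still (under 30 mm/s) and upright (within 0.3 rad), its origin 70 to 160 mm above the mouth and within 60 mm of the mouth's axis, touching nothing of the flask ((value of joint bail above 1.2 rad or value of joint bail below -1.2 rad) and height (world z) of cap between 0.17 and 0.26 m and horizontal distance between cap and mouth below 0.06 m and angle between cap's own z axis and vertical below 0.3 rad and linear speed of cap below 0.03 m/s and contact force between the fingers and cap above 1 N and contact force between cap and flask below 0.1 N); the arm keeps its last pose, push and grip.
It fails at once if one of the things round about (tin, mug, lemon, garlic, onion, salt shaker) is pushed over 30 mm from where it stood (distance of any of tea_tin, mug_1, lemon_1, garlic_1, onion_1, salt_shaker from where it was at the start of the episode above 0.03 m).
It also fails if it takes over 58 s, if anything falls off the work surface, if the arm or the gripper's body presses on something with over 40 N, if the wrist force passes 120 N, or if a joint passes its speed limit or range.

ROBOT

A 6-joint arm with a two-finger parallel gripper is mounted at the origin on a cart in front of the work surface, level with it; the furniture and walls round the work are solid. World frame = base frame: x ahead of the robot, y to its left, z up, the work surface at z = 0. Lengths are in m, angles in rad, forces in N, time in s.
With the tool pointing down it reaches from about 0.35 to 0.975 m from the base axis. Payload 4.9 kg.
Tool frame: the origin (TCP) lies midway between the tips of the shut fingers; the grasp point (between the pads) lies 19 mm behind it; x points along the fingers, y is the direction in which the jaws open and shut, and the axes are right-handed (so a half turn about x gives the same grasp; the last joint's range is limited). The gripper opens to 85 mm and grips with 20 to 120 N. Pads are 22 mm wide; open, the fingers measure 114 mm over their backs; the gripper's body (76 mm by 85 mm) begins 54 mm behind the grasp point. The pads swing forward as they close: fully open they stand 13 mm farther back than shut.
Start: joints at [1.19, 0.053, 1.613, -0, 1.476, -0.119], TCP at [0.162, 0.604, 0.231] pointing down, gripper open.
Joint ranges: [-3.01, 3.01], [-1.01, 2.22], [0.06, 2.58], [-1.02, 4.17], [0.09, 2.62], [-3.14, 3.14]. Speed limits (rad/s): [2.57, 2.57, 3.14, 3.14, 3.14, 3.14].

INTERFACE

Orientations are given as a rotation vector (axis times angle).
In Python, from station import ctrl gives the robot as it stands.
- The arm moves only by the shell command python3 -m handwheel 'ROWS' [FORCE]. ROWS is JSON, a list of rows, each a list of 3 entries, a list of its own where there are three numbers: the finger opening in m, from 0 to 0.0854, then the shift along the tool's x, y, z in m, then the turn, a rotation vector about the tool's x, y, z in degrees. In form: [[claw, [dx, dy, dz], [ax, ay, az]], ...]. A call has 1 to 10 rows; each row shifts and turns the commanded pose from where the row before left it, along the tool's axes as they then stand; what a row does not reach is not made up. A row lasts 1/12 s, in which the tool goes at most 41.7 mm and 7.16 degrees, less where a joint would pass 70% of its speed; a pose out of reach is approached as far as the arm can. A call with a gripper value outside its range is refused whole. The fingers move at their own pace and stop on an object; FORCE is the grip in N (left out, the last holds). Time passes only in rows, so rows that do not move let the fingers close. It gives the time, the measured TCP pose, the force and the opening at its end, in the units of the state.
- ctrl.get_obs(): the state, without advancing time (a new reading comes with each control period).
- ctrl.get_image(name): name is "scene" or "side" or "wrist"; returns the picture (420x560x3 uint8, red, green, blue); there is no depth.
- ctrl.camera_params(name): a dict with "vertical_fov" (degrees; the focal length in pixels is half the picture's height over the tangent of half this angle, whatever the lens; pixels are square), "cx", "cy" (the principal point, pixels), "D" ([k1, k2, p1, p2, k3] as OpenCV has them; the pictures are not rectified), "rvec" (rotation vector, rad) and "tvec" (3), from world to camera coordinates, as OpenCV has them; the wrist camera has in their place "T_tool_cam" (4x4, takes a point from camera to tool coordinates, whose origin is the TCP and whose axes are the tool frame's). Camera axes: x right, y down, z forward; pixel columns grow to the right and rows downward; lengths in m; the calibration is good to about 2 mm. A picture is of the moment at which its call begins: read the wrist's pose just before it. camera_params takes no time and is no camera call.
- ctrl.finish_job(): hands the job in, once; it reports no verdict.
Trained networks look in the newest picture that a camera, given by its name, has taken for a name from the list of things; names that differ only in an ending like _2 or _b are one class to them, and where a whole thing is asked for, a point or a joint stands for the part that bears it (a point fixed in the world has none). Each returns a list of dicts, best first, with "score" (0 to 1); they miss things now and then, are a little off and sometimes report something else, mostly with a low value. They report only what shows in the picture. A call takes as long as a camera call. They do not tell look-alikes from the thing itself.
- ctrl.look_for(thing, camera): "box" ([centre column, centre row, width, height] in pixels, round what is visible of it).
- ctrl.silhouettes(thing, camera): "mask" (420x560 bool, what is visible of it) and "box" ([centre column, centre row, width, height] in pixels, round what is visible of it).
- ctrl.tip_of(thing, camera): "centre" ([row, column] in pixels: a listed point, or the origin of a listed thing).
The state is a dict: "t": time; "q": joint angles; "dq": joint speeds; "effort": joint torques, N m; "tool_pos": TCP position; "tool_rot": TCP orientation; "contact_force": force on the tool from outside, world axes, zero at the start; "wrist_torque": the same for the moment, N m; "opening": finger opening in m.
Only numpy, scipy, OpenCV 4.12 (cv2) and the standard library are available. Lean on these libraries where they do the work, as an engineer would, in place of code of your own. Each camera call takes 0.05 s, during which the arm holds its last target.

## Working session

There is one attempt and no reset: what is moved stays moved. The work goes in short steps, Python scripts to look and compute and a shell command to move; the robot and the scene stay as the last step left them, time stands still between calls to the robot, and variables do not carry over. Pictures are saved under pics/ and viewed, and the job is handed in when it is done.

```bash
mkdir -p pics; ls; python3 - <<'E'
from station import ctrl
import cv2
o=ctrl.get_obs()
print({k:(v if not hasattr(v,'round') else v) for k,v in o.items()})
for n in ["scene","side","wrist"]:
    im=ctrl.get_image(n); cv2.imwrite(f"pics/{n}0.png",im[:,:,::-1]); print(n,ctrl.camera_params(n))
E
```

```text
pics
{'t': 0.0, 'q': array([ 1.19002875e+00,  5.33427385e-02,  1.61431753e+00, -3.60717321e-07,
        1.47598207e+00, -1.19001741e-01]), 'dq': array([-0.00021307, -0.00165355, -0.00024794,  0.00060753,  0.00093328,
        0.00022865]), 'effort': array([ 1.32181063e-03, -3.93706620e+01, -3.70165443e+01, -8.21990352e-05,
        7.04276143e-03, -2.83819773e-06]), 'tool_pos': array([0.16150731, 0.60312159, 0.23005771]), 'tool_rot': array([ 0.2039349 ,  1.56151782, -0.2070622 ]), 'contact_force': array([ 0.73099884, -0.24962577, -0.18847697]), 'wrist_torque': array([-0.01866374, -0.03289494, -0.01432243]), 'opening': 0.08554620267703976}
scene {'vertical_fov': 53.76855267773833, 'cx': 281.531084677202, 'cy': 212.42860696614443, 'D': array([-0.12073737,  0.        ,  0.        ,  0.        ,  0.        ]), 'rvec': array([ 1.9527756 , -0.81043121,  0.50282222]), 'tvec': array([-0.35059199,  0.29051922,  0.77826956])}
side {'vertical_fov': 49.81755983480327, 'cx': 281.9897986033996, 'cy': 214.88817100001856, 'D': array([-0.07718799,  0.        ,  0.        ,  0.        ,  0.        ]), 'rvec': array([ 0.93310042, -2.75141487,  0.67743301]), 'tvec': array([0.41810905, 0.3301317 , 1.02122034])}
wrist {'vertical_fov': 71.33968733334186, 'cx': 272.40240495831273, 'cy': 209.62592797005584, 'D': array([-0.04788704,  0.        ,  0.        ,  0.        ,  0.        ]), 'T_tool_cam': array([[ 8.49304936e-04, -2.72545323e-01,  9.62142570e-01,
        -1.41804481e-01],
       [ 9.99999600e-01,  4.99693578e-04, -7.41174407e-04,
        -1.82065985e-04],
       [-2.78772846e-04,  9.62142815e-01,  2.72545638e-01,
        -6.94659035e-02],
       [ 0.00000000e+00,  0.00000000e+00,  0.00000000e+00,
         1.00000000e+00]])}
```

View pics/scene0.png

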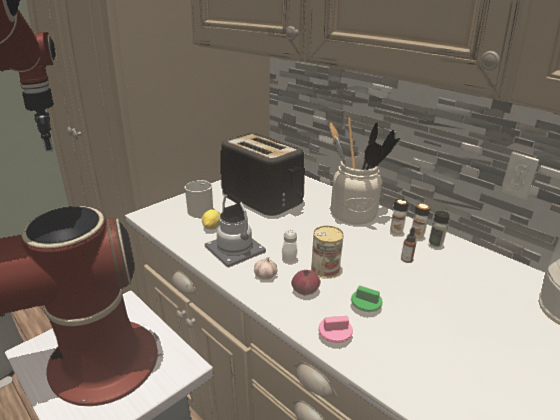

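View pics/side0.png

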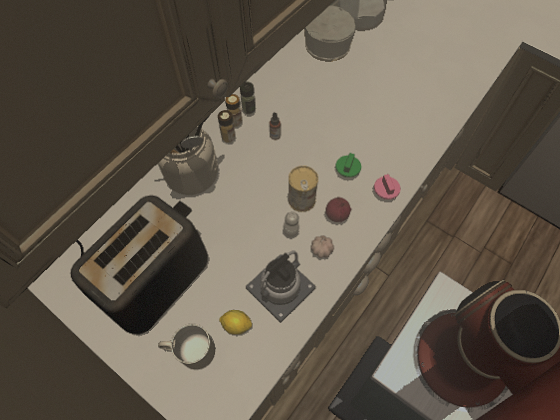

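View pics/wrist0.png

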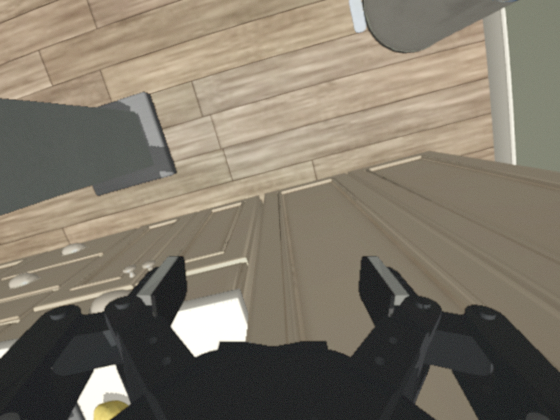

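The flask, with its dark plate, is at about (235,235) in the scene picture and (281,283) in the side picture. The look-alikes are green (367,298) and pink (336,328) in scene. Next I'll triangulate and enlarge the flask.

```bash
cat > h.py <<'E'
from station import ctrl
import numpy as np, cv2
from scipy.spatial.transform import Rotation as R
def KD(n):
    p=ctrl.camera_params(n); f=210/np.tan(np.radians(p["vertical_fov"]/2))
    return np.array([[f,0,p["cx"]],[0,f,p["cy"]],[0,0,1.]]),np.array(p["D"]),p
def ext(n,obs=None):
    K,D,p=KD(n)
    if "rvec" in p:
        return K,D,cv2.Rodrigues(p["rvec"])[0],np.array(p["tvec"])
    T=np.eye(4);T[:3,:3]=R.from_rotvec(obs["tool_rot"]).as_matrix();T[:3,3]=obs["tool_pos"]
    W=np.linalg.inv(T@p["T_tool_cam"]); return K,D,W[:3,:3],W[:3,3]
def proj(n,P,obs=None):
    K,D,Rm,t=ext(n,obs); return cv2.projectPoints(np.atleast_2d(np.float64(P)),cv2.Rodrigues(Rm)[0],t,K,D)[0][:,0]
def ray(n,uv,obs=None):
    K,D,Rm,t=ext(n,obs); x=cv2.undistortPoints(np.float64([[uv]]),K,D)[0,0]
    d=Rm.T@np.array([x[0],x[1],1]); return -Rm.T@t,d/np.linalg.norm(d)
def onz(n,uv,z,obs=None):
    c,d=ray(n,uv,obs); return c+d*(z-c[2])/d[2]
def tri(rays):
    A=sum(np.eye(3)-np.outer(d,d) for c,d in rays);b=sum((np.eye(3)-np.outer(d,d))@c for c,d in rays)
    p=np.linalg.solve(A,b); return p,[np.linalg.norm(np.cross(p-c,d)) for c,d in rays]
def crop(n,u,v,w,h,s,name,im=None):
    im=ctrl.get_image(n) if im is None else im
    c=im[max(0,v-h//2):v+h//2,max(0,u-w//2):u+w//2,::-1]
    cv2.imwrite(f"pics/{name}.png",cv2.resize(c,None,fx=s,fy=s,interpolation=cv2.INTER_CUBIC))
E
python3 - <<'E'
from h import *
np.set_printoptions(precision=4,suppress=True)
crop("scene",237,225,90,80,8,"s_crop");crop("side",281,280,100,75,8,"d_crop")
for th in ["mouth","bail_grip","cap_bar","flask","cap","tea_tin","mug_1","lemon_1","garlic_1","onion_1","salt_shaker"]:
    r={}
    for n in ["scene","side"]:
        a=ctrl.tip_of(th,n)[:3]; r[n]=[(np.round(x["centre"][::-1],1),round(x["score"],2)) for x in a]
    print(th,r)
    if r["scene"] and r["side"]: print("   ",*tri([ray(n,r[n][0][0]) for n in r]))
print(ctrl.get_obs()["t"])
E
```

```text
mouth {'scene': [(array([228.7, 217.1]), 0.89)], 'side': []}
bail_grip {'scene': [(array([235.2, 216.5]), 0.73), (array([233. , 196.9]), 0.47)], 'side': [(array([281.2, 262.7]), 0.86)]}
    [0.4445 0.1053 0.1115] [np.float64(0.006890687717699319), np.float64(0.006890687717699358)]
cap_bar {'scene': [(array([337.7, 320.4]), 0.98), (array([233.4, 204.6]), 0.89), (array([371.3, 288.1]), 0.78)], 'side': [(array([386.4, 179.3]), 0.81), (array([347.9, 159.1]), 0.69), (array([276.6, 269.5]), 0.65)]}
    [ 0.3873 -0.2748  0.0435] [np.float64(0.003103629777620103), np.float64(0.003103629777620127)]
flask {'scene': [(array([239.2, 246.2]), 0.76), (array([234.2, 200. ]), 0.35)], 'side': [(array([278.1, 291.4]), 0.91), (array([317.6, 246.8]), 0.31)]}
    [ 0.4487  0.125  -0.0004] [np.float64(0.010978705033789374), np.float64(0.010978705033789176)]
cap {'scene': [(array([364.7, 301. ]), 0.95), (array([234.6, 216.4]), 0.8), (array([201.2, 206.8]), 0.58)], 'side': [(array([280. , 271.8]), 0.89), (array([348.2, 164.7]), 0.86), (array([389.6, 189.7]), 0.59)]}
    [ 0.6155 -0.0713 -0.2198] [np.float64
[... 693 characters left out ...]
.005348910603694836)]
garlic_1 {'scene': [(array([266.6, 273.5]), 0.9), (array([234.2, 198.9]), 0.53)], 'side': [(array([319.5, 244.1]), 0.65), (array([280.1, 272.6]), 0.4)]}
    [ 0.4261 -0.0273  0.0086] [np.float64(0.004160413968485366), np.float64(0.0041604139684853665)]
onion_1 {'scene': [(array([303.3, 291.1]), 0.89), (array([235.9, 216.8]), 0.21)], 'side': [(array([340.6, 213.1]), 0.96)]}
    [ 0.4367 -0.1359  0.0085] [np.float64(0.0006686082066170903), np.float64(0.0006686082066169852)]
salt_shaker {'scene': [(array([286.5, 258.1]), 0.88)], 'side': [(array([290.3, 233.7]), 0.92)]}
    [ 0.5087 -0.0106  0.0035] [np.float64(0.0010062537803183136), np.float64(0.0010062537803184177)]
1.35
```

View pics/s_crop.png

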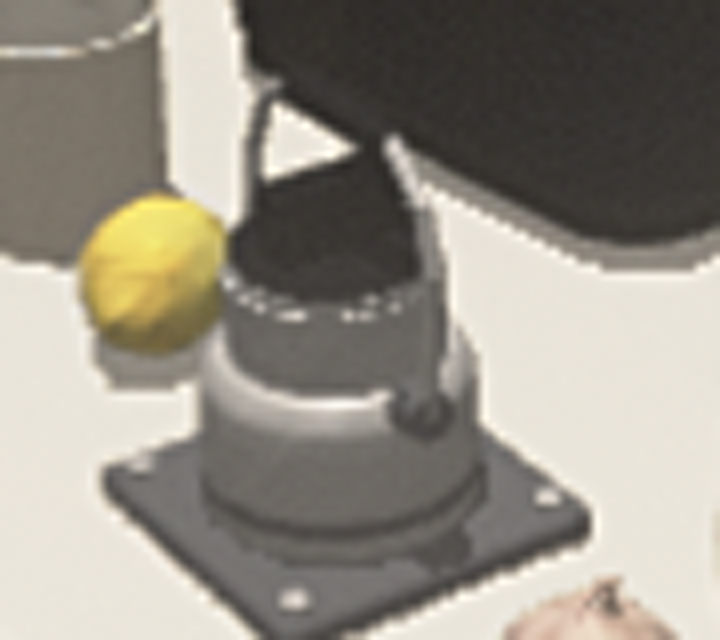

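View pics/d_crop.png

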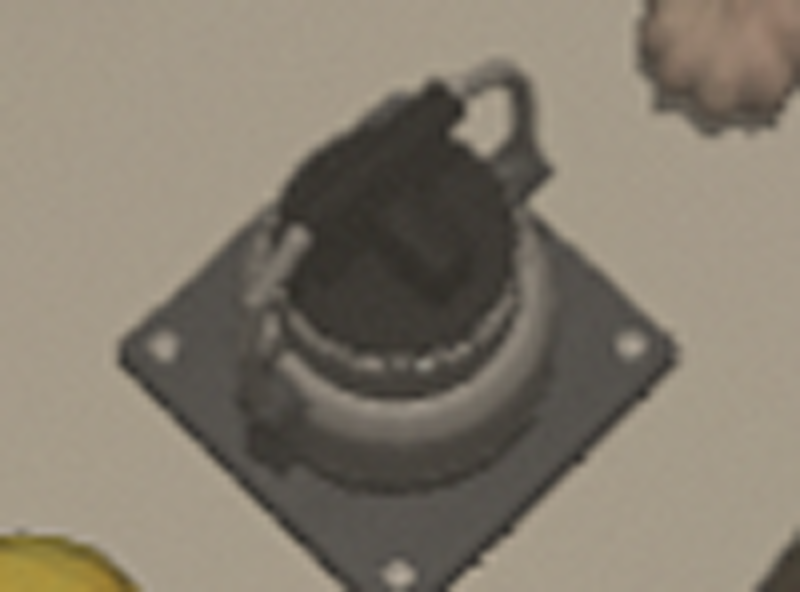

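```bash
python3 - <<'E'
from h import *
np.set_printoptions(precision=4,suppress=True)
for uv in [(246,286.8),(315.4,287)]: print("side",onz("side",uv,0.012))
for uv in [(204.9,244.4),(265.5,250.6)]: print("scene",onz("scene",uv,0.012))
P={}
for n in ["scene","side"]:
    im=ctrl.get_image(n); cv2.imwrite(f"pics/{n}_raw1.png",im[:,:,::-1])
from scipy.optimize import least_squares
obs=[("side",(246,286.8),0),("side",(315.4,287),2),("scene",(204.9,244.4),1),("scene",(265.5,250.6),3)]
# corners in order by angle
def corners(p,z=.012):
    c=[]
    for k in range(4):
        a=p[2]+np.pi/4+k*np.pi/2; c.append([p[0]+.0877*np.cos(a),p[1]+.0877*np.sin(a),z])
    return np.array(c)
def res(p):
    c=corners(p);r=[]
    for n,uv,_ in obs:
        d=proj(n,c)-uv; r+=list(d[np.argmin((d**2).sum(1))])
    return r
best=min((least_squares(res,[.445,.11,y]) for y in np.linspace(0,1.5,7)),key=lambda s:s.cost)
print(best.x,best.cost,best.fun)
np.save("plate.npy",best.x)
p=best.x
for n in ["scene","side"]:
    im=cv2.imread(f"pics/{n}_raw1.png");s=8
    c=proj(n,[[p[0],p[1],.09]])[0].astype(int)
    x0,y0=c[0]-45,c[1]-35
    big=cv2.resize(im[y0:y0+75,x0:x0+90],None,fx=s,fy=s,interpolation=cv2.INTER_CUBIC)
    def dr(pts,col,cl=True):
        q=((proj(n,pts)+.5-[x0,y0])*s).astype(np.int32); cv2.polylines(big,[q],cl,col,1)
    dr(corners(p),(0,0,255))
    t=np.linspace(0,6.28,60)
    dr(np.c_[p[0]+.037*np.cos(t),p[1]+.037*np.sin(t),0*t+.1],(0,255,0))
    dr(np.c_[p[0]+.035*np.cos(t),p[1]+.035*np.sin(t),0*t+.108],(255,0,0))
    cv2.imwrite(f"pics/{n}_fit.png",big)
E
```

```text
side [0.5049 0.172  0.012 ]
side [0.3712 0.0703 0.012 ]
scene [0.3872 0.181  0.012 ]
scene [0.4858 0.0444 0.012 ]
[ 0.4387  0.1189 -0.1464] 6.985129680769131 [-1.1251 -1.2928  1.8776 -0.4837 -2.0174 -1.0868  0.3508 -1.3783]
```

View pics/scene_fit.png

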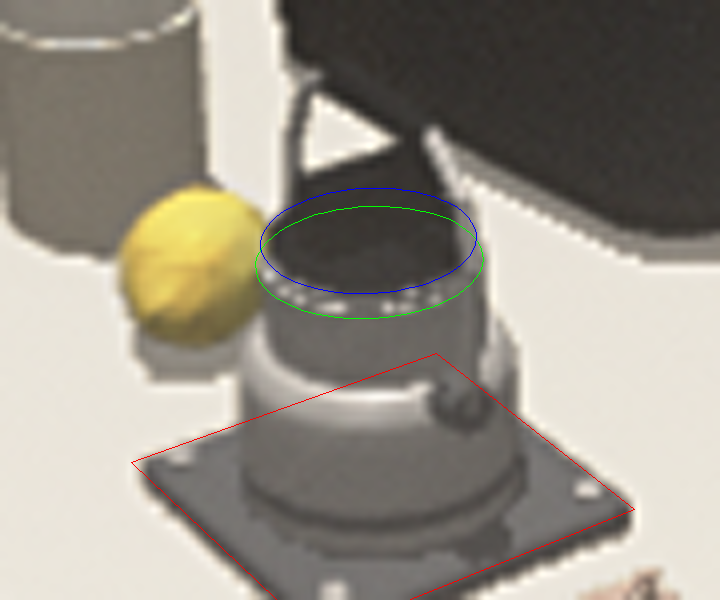

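View pics/side_fit.png

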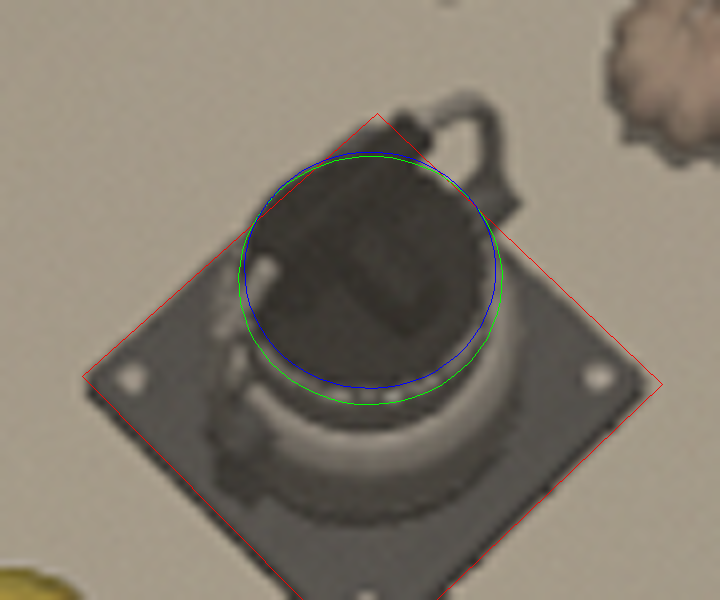

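Overlay: the plate outline and mouth ellipse both match. The flask is at about (0.438, 0.118) with yaw -0.146 rad, the pivots lie on its ±y sides, and the bar runs along x. Next is the bail angle and the approach move.

```bash
python3 - <<'E'
from h import *
np.set_printoptions(precision=4,suppress=True)
p=np.load("plate.npy"); c,s_=np.cos(p[2]),np.sin(p[2])
def fw(v): v=np.atleast_2d(v);return np.c_[p[0]+c*v[:,0]-s_*v[:,1],p[1]+s_*v[:,0]+c*v[:,1],v[:,2]]
for n in ["scene","side"]:
    im=cv2.imread(f"pics/{n}_raw1.png");s=8
    q=proj(n,[[p[0],p[1],.09]])[0].astype(int); x0,y0=q[0]-45,q[1]-35
    big=cv2.resize(im[y0:y0+75,x0:x0+90],None,fx=s,fy=s,interpolation=cv2.INTER_CUBIC)
    for a,col in [(-.2,(0,0,255)),(0,(0,255,0)),(.2,(255,0,0))]:
        for r in [84]:
            pts=fw([[-np.sin(a)*.084,y,.068+np.cos(a)*.084] for y in(-.028,.028)])
            q=((proj(n,pts)+.5-[x0,y0])*s).astype(np.int32); cv2.polylines(big,[q],False,col,1)
    q=((proj(n,fw([[0,.054,.068],[0,-.054,.068],[-.025,0,.134],[.025,0,.134]]))+.5-[x0,y0])*s).astype(int)
    for k in q: cv2.circle(big,tuple(map(int,k)),5,(0,255,255),1)
    cv2.imwrite(f"pics/{n}_fit2.png",big)
o=ctrl.get_obs(); M=R.from_rotvec(o["tool_rot"]).as_matrix(); print(M)
# desired: x down, y along flask +-y
for sg in (1,-1):
    y=sg*np.array([-s_,c,0]);x=np.array([0,0,-1.]);D=np.c_[x,y,np.cross(x,y)]
    print(sg,np.degrees(R.from_matrix(M.T@D).as_rotvec()))
E
```

```text
[[-0.      0.2588  0.9659]
 [-0.0001  0.9659 -0.2588]
 [-1.     -0.0001 -0.    ]]
1 [-6.6119 -0.0006  0.0047]
-1 [173.3881   0.0072   0.001 ]
```

View pics/scene_fit2.png

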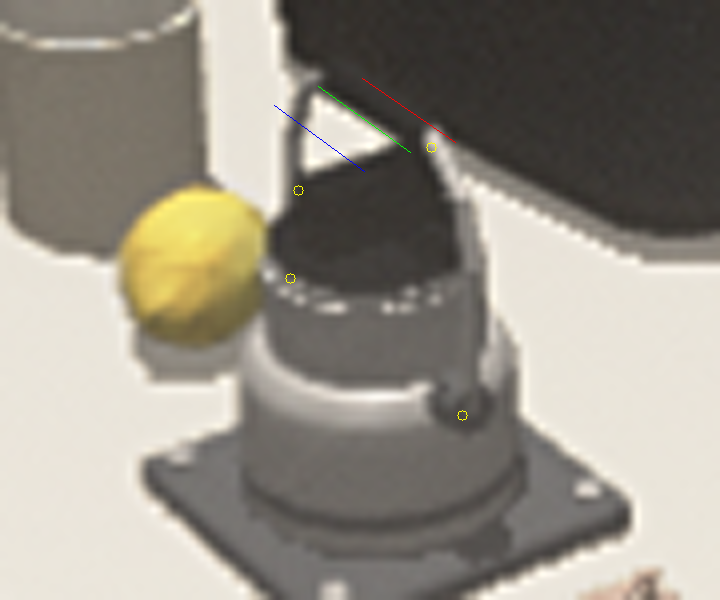

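View pics/side_fit2.png

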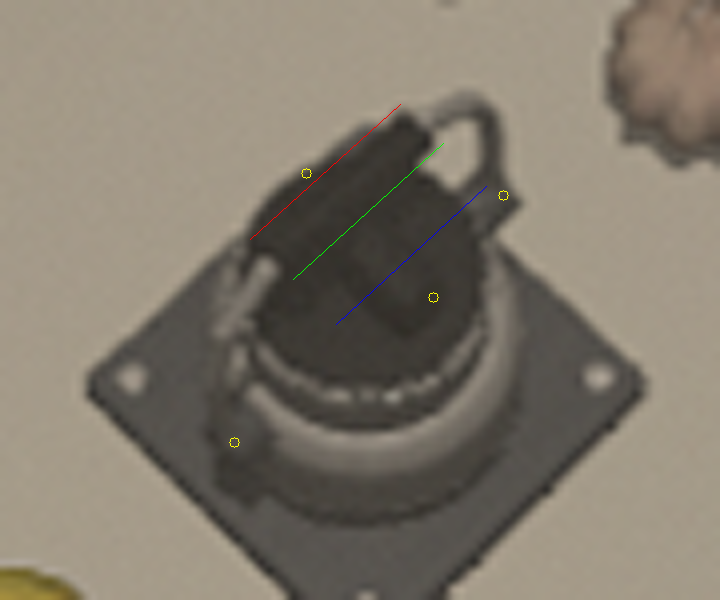

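Grip edges lie between the green (0) and red (-0.2) lines, nearer mid: bail is about -0.1, leaning to +x. I'll fold it to +x with closed fingers pushing from behind.

```bash
python3 -m handwheel '[[0,[0,-0.027,0.023],[0,0,0]],[0,[0,-0.027,0.023],[0,0,0]],[0,[0,-0.027,0.023],[0,0,0]],[0,[0,-0.027,0.023],[0,0,0]],[0,[0,-0.027,0.023],[0,0,0]],[0,[0,-0.027,0.023],[0,0,0]],[0,[0,-0.027,0.023],[0,0,0]],[0,[0,-0.027,0.023],[0,0,0]],[0,[0,-0.027,0.023],[0,0,0]],[0,[0,-0.027,0.023],[0,0,0]]]' 40; cat > st.py <<'E'
from h import *
np.set_printoptions(precision=4,suppress=True)
p=np.load("plate.npy"); p[1]=.118
c,s=np.cos(p[2]),np.sin(p[2])
o=ctrl.get_obs(); M=R.from_rotvec(o["tool_rot"]).as_matrix()
d=o["tool_pos"]-[p[0],p[1],0]
print("t",o["t"],"pos",o["tool_pos"],"flask-local",np.array([c*d[0]+s*d[1],-s*d[0]+c*d[1],d[2]]),"F",o["contact_force"],"T",o["wrist_torque"],"op",round(o["opening"],4))
print("down",M[2,0],"yaw y vs flask y deg",np.degrees(np.arctan2(M[1,1],M[0,1])-np.arctan2(c,-s)),"q",o["q"])
E
python3 st.py
```

```text
t: 2.28
tool_pos: [0.3144, 0.2819, 0.2315]
tool_rot: [0.205, 1.56, -0.205]
contact_force: [0.8, -0.6, 0.5]
opening: 0.0003
t 2.2833 pos [0.3144 0.2819 0.2315] flask-local [-0.147   0.144   0.2315] F [ 0.8136 -0.6039  0.4617] T [-0.0174 -0.0354  0.0006] op 0.0003
down -0.9999995253643104 yaw y vs flask y deg -6.57854211113102 q [ 0.5543 -0.4686  2.0586 -0.0001  1.5506 -0.7552]
```

```bash
python3 -m handwheel '[[0,[0,0,0],[-6.6,0,0]],[0,[0,-0.024,0.017],[0,0,0]],[0,[0,-0.024,0.017],[0,0,0]],[0,[0,-0.024,0.017],[0,0,0]],[0,[0,-0.024,0.017],[0,0,0]],[0,[0,-0.024,0.017],[0,0,0]],[0,[0,-0.024,0.017],[0,0,0]],[0,[0.02,0,0],[0,0,0]],[0,[0.02,0,0],[0,0,0]],[0,[0,0,0],[0,0,0]]]'; python3 st.py; python3 - <<'E'
from h import *
for n in ["scene","side"]: 
    im=ctrl.get_image(n); crop(n,*((237,205) if n=="scene" else (281,270)),160,120,5,n+"_a",im)
E
```

```text
t: 3.12
tool_pos: [0.3918, 0.1251, 0.1873]
tool_rot: [0.115, 1.574, -0.118]
contact_force: [-0.5, -0.0, -0.6]
opening: -0.0005
t 3.1167 pos [0.3918 0.1251 0.1873] flask-local [-0.0474  0.0002  0.1873] F [-0.4517 -0.03   -0.628 ] T [-0.0552  0.0073 -0.0173] op -0.0005
down -0.9999766433295973 yaw y vs flask y deg -0.10537085413707527 q [ 0.1276 -0.4668  2.1306  0.0001  1.4846 -1.295 ]
```

View pics/side_a.png

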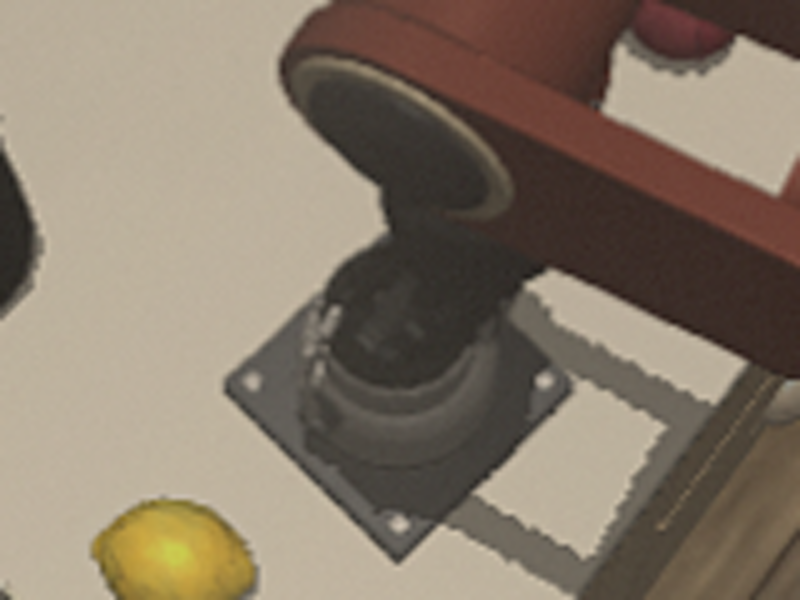

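View pics/scene_a.png

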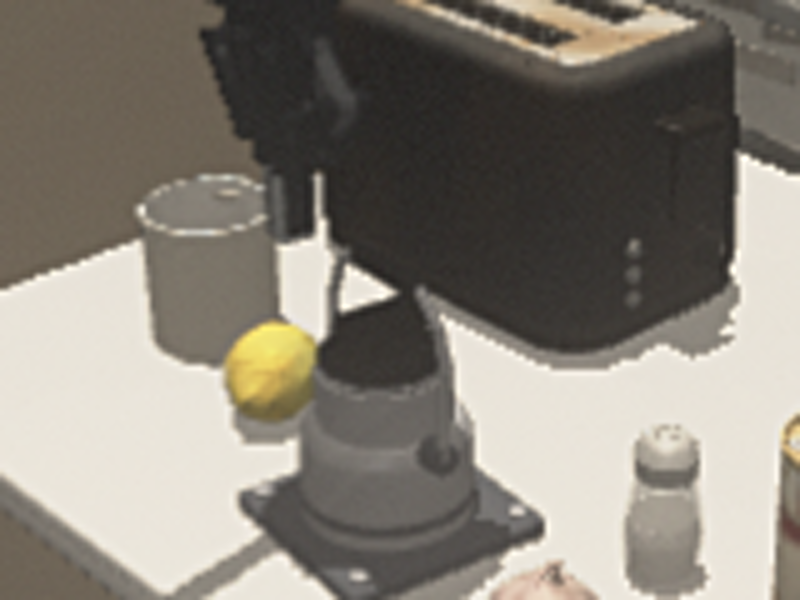

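```bash
python3 -m handwheel '[[0,[0.023,0,0],[0,0,0]],[0,[0.022,0,0],[0,0,0]],[0,[0,0,0.013],[0,0,0]],[0,[0,0,0.013],[0,0,0]],[0,[0,0,0.013],[0,0,0]],[0,[0,0,0.013],[0,0,0]],[0,[0,0,0.013],[0,0,0]],[0,[0,0,0.013],[0,0,0]],[0,[0,0,0],[0,0,0]]]'; python3 st.py; python3 - <<'E'
from h import *
for n in ["scene"]: 
    im=ctrl.get_image(n); crop(n,*((237,205) if n=="scene" else (281,270)),160,120,5,n+"_b",im)
E
```

```text
t: 3.97
tool_pos: [0.4736, 0.1149, 0.1485]
tool_rot: [0.115, 1.564, -0.114]
contact_force: [-0.7, 0.5, -0.6]
opening: 0.0003
t 3.9667 pos [0.4736 0.1149 0.1485] flask-local [0.035  0.002  0.1485] F [-0.6614  0.4574 -0.579 ] T [-0.0166  0.0181  0.0188] op 0.0003
down -0.999993018034718 yaw y vs flask y deg 0.011431169589054673 q [ 0.0853 -0.222   2.0118 -0.0002  1.348  -1.3393]
```

View pics/scene_b.png

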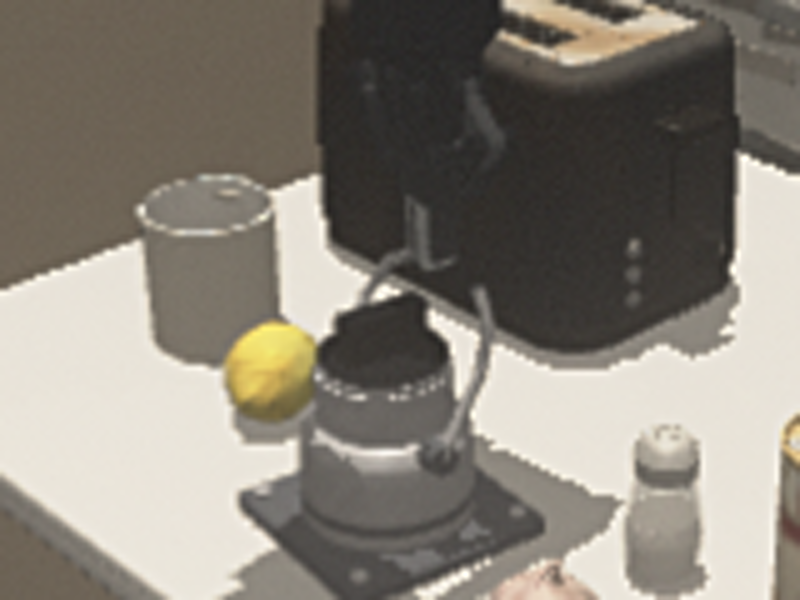

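The handle has moved and now leans about 0.6 rad to +x, with the cap unmoved. Next I push over the top of the grip, along its arc.

```bash
python3 -m handwheel '[[0,[0.0075,0,0.015],[0,0,0]],[0,[0.007,0,0.005],[0,0,0]],[0,[0.009,0,0.008],[0,0,0]],[0,[0.008,0,0.006],[0,0,0]],[0,[0.013,0,0.006],[0,0,0]],[0,[0.012,0,0.004],[0,0,0]],[0,[0.007,0,0.001],[0,0,0]],[0,[0,0,0],[0,0,0]]]'; python3 st.py; python3 - <<'E'
from h import *
for n in ["scene"]: 
    im=ctrl.get_image(n); crop(n,*((237,205) if n=="scene" else (281,270)),160,120,5,n+"_c",im)
E
```

```text
t: 4.68
tool_pos: [0.5146, 0.1081, 0.0813]
tool_rot: [0.115, 1.57, -0.115]
contact_force: [-0.8, 1.3, -0.0]
opening: -0.0001
t 4.6833 pos [0.5146 0.1081 0.0813] flask-local [0.0765 0.0013 0.0813] F [-0.7642  1.295  -0.0085] T [ 0.0239  0.0104 -0.0007] op -0.0001
down -0.9999963743481641 yaw y vs flask y deg -0.0073546832590156395 q [ 0.0654 -0.0385  1.9672  0.0001  1.2156 -1.3589]
```

View pics/scene_c.png

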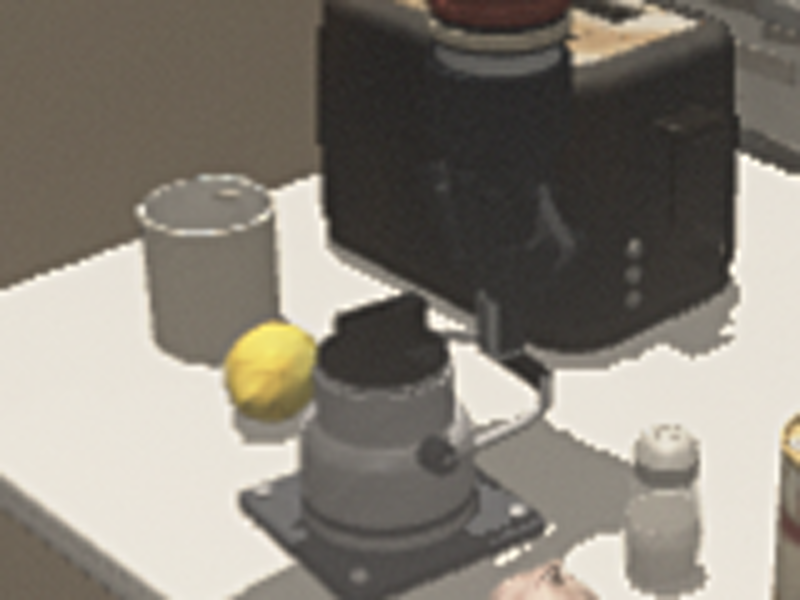

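```bash
cat > bail.py <<'E'
from h import *
import sys
p=np.load("plate.npy");p[1]=.118; c,s_=np.cos(p[2]),np.sin(p[2])
def fw(v): v=np.atleast_2d(v);return np.c_[p[0]+c*v[:,0]-s_*v[:,1],p[1]+s_*v[:,0]+c*v[:,1],v[:,2]]
for n in sys.argv[2:]:
    im=ctrl.get_image(n)[:,:,::-1];s=7
    q=proj(n,fw([[.03,0,.08]]))[0].astype(int); x0,y0=max(0,q[0]-55),max(0,q[1]-42)
    big=cv2.resize(im[y0:y0+84,x0:x0+110],None,fx=s,fy=s,interpolation=cv2.INTER_CUBIC)
    for a,col in [(-1.0,(0,0,255)),(-1.2,(0,255,255)),(-1.4,(0,255,0)),(-1.5,(255,0,0))]:
        pts=fw([[-np.sin(a)*.084,y,.068+np.cos(a)*.084] for y in(-.028,.028)])
        q=((proj(n,pts)+.5-[x0,y0])*s).astype(np.int32); cv2.polylines(big,[q],False,col,1)
    cv2.imwrite(f"pics/{n}_{sys.argv[1]}.png",big)
E
python3 bail.py d scene side
```

```text
(no output)
```

View pics/scene_d.png

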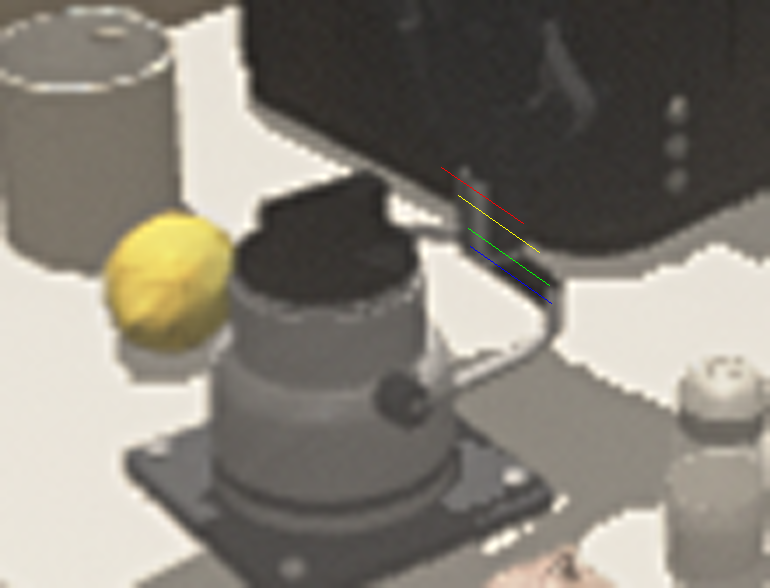

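View pics/side_d.png

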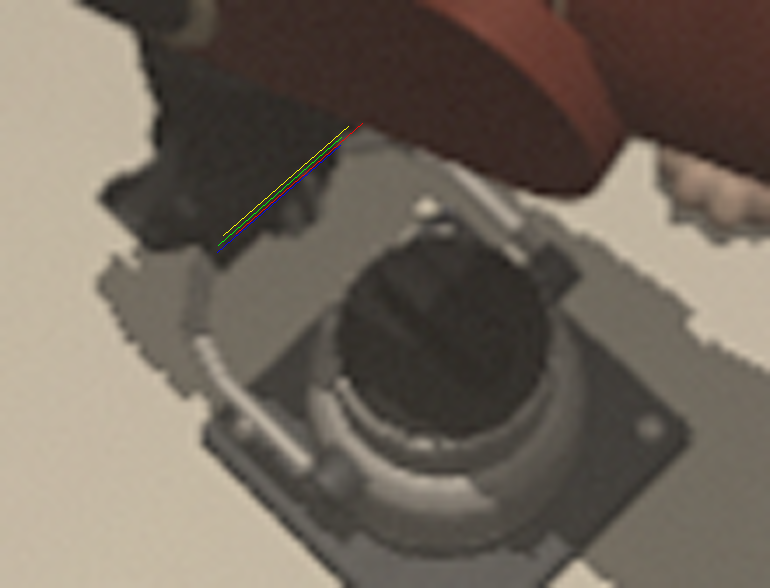

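The handle matches the -1.43 rad line, so it is folded. The cap is seated with its bar along flask x. I'll rise, go over the cap and open.

```bash
python3 -m handwheel '[[0,[-0.03,0,0],[0,0,0]],[0,[-0.04,0,0],[0,0,0]],[0,[-0.04,0,0],[0,0,0]],[0,[-0.02,0,-0.02],[0,0,0]],[0.06,[0,0,-0.03],[0,0,0]],[0.06,[0,0,-0.026],[0,0,0]],[0.06,[0,0,0],[0,0,0]],[0.06,[0,0,0],[0,0,0]]]'; python3 st.py; python3 bail.py e scene; python3 - <<'E'
from h import *
o=ctrl.get_obs(); im=ctrl.get_image("wrist"); cv2.imwrite("pics/w_e.png",im[:,:,::-1])
np.set_printoptions(precision=4,suppress=True)
r=ctrl.tip_of("cap_bar","wrist"); print(r)
for x in r[:2]: print(onz("wrist",x["centre"][::-1],.134,o))
E
```

```text
t: 5.5
tool_pos: [0.4393, 0.1194, 0.2127]
tool_rot: [0.114, 1.567, -0.114]
contact_force: [0.6, -1.3, -0.2]
opening: 0.0479
t 5.5 pos [0.4393 0.1194 0.2127] flask-local [0.0003 0.0014 0.2127] F [ 0.5862 -1.3415 -0.2198] T [-0.0076 -0.0167 -0.0743] op 0.0479
down -0.9999998281928139 yaw y vs flask y deg 0.04011070706470925 q [ 0.1017 -0.3626  2.0139 -0.0001  1.4897 -1.3234]
[{'centre': [217.5, 272.4], 'score': 0.89}]
[0.4395 0.119  0.134 ]
```

View pics/scene_e.png

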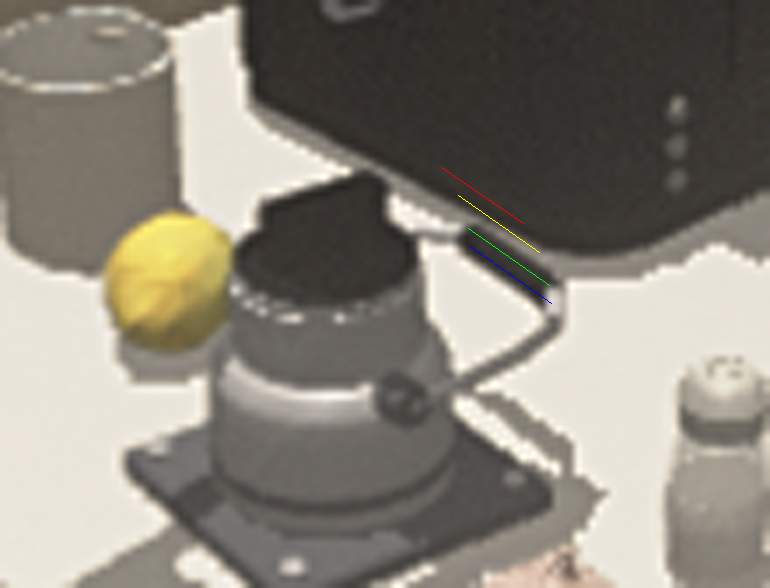

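View pics/w_e.png

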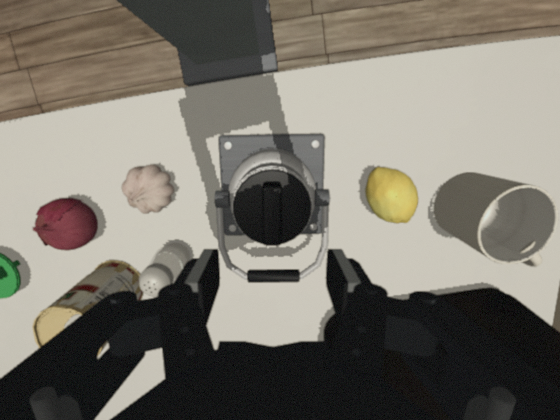

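The wrist picture shows the cap's black bar at (272,217), which maps to (0.4395, 0.119). That agrees with the plate fit and the TCP. The handle lies at (273,275), folded. Descending and gripping.

```bash
python3 -m handwheel '[[0.06,[0.035,0,0],[0,0,0]],[0.06,[0.035,0,0],[0,0,0]],[0.06,[0.02,0,0],[0,0,0]],[0.06,[0.01,0,0],[0,0,0]],[0.06,[0,0,0],[0,0,0]]]' 60; python3 st.py;  python3 -m handwheel '[[0,[0,0,0],[0,0,0]],[0,[0,0,0],[0,0,0]],[0,[0,0,0],[0,0,0]],[0,[0,0,0],[0,0,0]],[0,[0,0,0],[0,0,0]],[0,[0,0,0],[0,0,0]]]' 60; python3 st.py
```

```text
t: 6.07
tool_pos: [0.4388, 0.1187, 0.1098]
tool_rot: [0.115, 1.574, -0.116]
contact_force: [-0.3, 0.3, 0.8]
opening: 0.06
t 6.0667 pos [0.4388 0.1187 0.1098] flask-local [-0.      0.0008  0.1098] F [-0.3087  0.3473  0.7598] T [0.0178 0.0212 0.0624] op 0.06
down -0.9999808145960402 yaw y vs flask y deg -0.0350097220110852 q [ 0.1003 -0.2592  2.1106 -0.      1.2963 -1.3234]
t: 6.57
tool_pos: [0.442, 0.1193, 0.115]
tool_rot: [0.116, 1.564, -0.115]
contact_force: [-0.1, 0.2, 6.3]
opening: 0.0146
t 6.5667 pos [0.442  0.1193 0.115 ] flask-local [0.003  0.0017 0.115 ] F [-0.1321  0.2375  6.2988] T [-0.0562  0.0455 -0.0211] op 0.0146
down -0.9999916281185696 yaw y vs flask y deg -0.008239632362826143 q [ 0.1009 -0.2649  2.1059 -0.0001  1.2965 -1.3234]
```

Gripped at 14.6 mm opening, with about 6 N of press from the tips on the disc. I'll ease up 3 mm and try clockwise, in small steps.

```bash
python3 -m handwheel '[[0,[-0.003,0,0],[0,0,0]],[0,[0,0,0],[0,0,0]]]'; python3 st.py; python3 -m handwheel '[[0,[0,0,0],[3,0,0]],[0,[0,0,0],[3,0,0]],[0,[0,0,0],[0,0,0]]]'; python3 st.py;
```

```text
t: 6.73
tool_pos: [0.4404, 0.1192, 0.1162]
tool_rot: [0.115, 1.567, -0.115]
contact_force: [0.0, -0.5, -0.7]
opening: 0.0147
t 6.7333 pos [0.4404 0.1192 0.1162] flask-local [0.0015 0.0014 0.1162] F [ 0.0296 -0.4764 -0.6743] T [ 0.0165  0.0184 -0.02  ] op 0.0147
down -0.999999934041813 yaw y vs flask y deg -0.006458904834628791 q [ 0.1009 -0.2678  2.1061  0.0001  1.3029 -1.3234]
t: 6.98
tool_pos: [0.4402, 0.119, 0.1154]
tool_rot: [0.198, 1.562, -0.198]
contact_force: [1.1, -0.6, -1.2]
opening: 0.0147
t 6.9833 pos [0.4402 0.119  0.1154] flask-local [0.0013 0.0012 0.1154] F [ 1.117  -0.6177 -1.2364] T [-0.036  -0.2154 -0.0057] op 0.0147
down -0.9999999160203035 yaw y vs flask y deg -6.055741856216512 q [ 0.1008 -0.2671  2.1069 -0.0004  1.3019 -1.2178]
```

```bash
python3 -m handwheel '[[0,[0,0,0],[3,0,0]],[0,[0,0,0],[3,0,0]],[0,[0,0,0],[0,0,0]]]'; python3 st.py;python3 -m handwheel '[[0,[0,0,0],[3,0,0]],[0,[0,0,0],[3,0,0]],[0,[0,0,0],[0,0,0]]]'; python3 st.py;
```

```text
t: 7.23
tool_pos: [0.4405, 0.1196, 0.1154]
tool_rot: [0.279, 1.552, -0.277]
contact_force: [2.9, 1.9, -2.6]
opening: 0.0146
t 7.2333 pos [0.4405 0.1196 0.1154] flask-local [0.0015 0.0018 0.1154] F [ 2.8747  1.8512 -2.5572] T [ 0.4092 -0.5572  0.3214] op 0.0146
down -0.9999990339109556 yaw y vs flask y deg -11.941567009838979 q [ 0.1011 -0.2668  2.1067  0.0012  1.3009 -1.1151]
t: 7.48
tool_pos: [0.4405, 0.1198, 0.1155]
tool_rot: [0.358, 1.54, -0.356]
contact_force: [2.4, 2.9, -3.7]
opening: 0.0147
t 7.4833 pos [0.4405 0.1198 0.1155] flask-local [0.0015 0.002  0.1155] F [ 2.3962  2.8976 -3.6934] T [ 0.7705 -0.6838  1.7964] op 0.0147
down -0.9999990802928296 yaw y vs flask y deg -17.673322643677096 q [ 0.1018 -0.2668  2.1065  0.0009  1.3008 -1.0144]
```

The torque about z jumped from 0.32 to 1.8 N m at about 17 degrees. That is a hard stop, so clockwise is wrong. Going back and anticlockwise.

```bash
python3 -m handwheel '[[0,[0,0,0],[-4,0,0]],[0,[0,0,0],[-4,0,0]],[0,[0,0,0],[-4,0,0]],[0,[0,0,0],[-6,0,0]],[0,[0,0,0],[0,0,0]]]'; python3 st.py;python3 -m handwheel '[[0,[0,0,0],[-4,0,0]],[0,[0,0,0],[-4,0,0]],[0,[0,0,0],[-4,0,0]],[0,[0,0,0],[-4,0,0]],[0,[0,0,0],[-4,0,0]],[0,[0,0,0],[0,0,0]]]'; python3 st.py
```

```text
t: 7.9
tool_pos: [0.4402, 0.1189, 0.1157]
tool_rot: [0.113, 1.568, -0.113]
contact_force: [1.0, -1.0, -1.8]
opening: 0.0146
t 7.9 pos [0.4402 0.1189 0.1157] flask-local [0.0013 0.0011 0.1157] F [ 0.9579 -0.968  -1.8276] T [ 0.0151 -0.1833 -0.0118] op 0.0146
down -0.9999996952681265 yaw y vs flask y deg 0.14719352904123795 q [ 0.1006 -0.2671  2.1064 -0.0005  1.3029 -1.3262]
t: 8.4
tool_pos: [0.4401, 0.1189, 0.1156]
tool_rot: [-0.159, 1.566, 0.158]
contact_force: [-0.1, -0.6, -1.3]
opening: 0.0149
t 8.4 pos [0.4401 0.1189 0.1156] flask-local [0.0012 0.0011 0.1156] F [-0.1341 -0.5891 -1.2511] T [-0.0062 -0.168   0.0201] op 0.0149
down -0.9999996195501286 yaw y vs flask y deg 19.95344272271841 q [ 0.1006 -0.2671  2.1065 -0.0004  1.303  -1.6719]
```

20° anticlockwise is free. I'll carry on to the stop near 45°.

```bash
python3 -m handwheel '[[0,[0,0,0],[-4,0,0]],[0,[0,0,0],[-4,0,0]],[0,[0,0,0],[-4,0,0]],[0,[0,0,0],[-4,0,0]],[0,[0,0,0],[-4,0,0]],[0,[0,0,0],[0,0,0]]]'; python3 st.py;python3 -m handwheel '[[0,[0,0,0],[-2,0,0]],[0,[0,0,0],[-2,0,0]],[0,[0,0,0],[0,0,0]]]'; python3 st.py
```

```text
t: 8.9
tool_pos: [0.4399, 0.1189, 0.1155]
tool_rot: [-0.431, 1.529, 0.431]
contact_force: [0.4, 0.4, -1.1]
opening: 0.0147
t 8.9 pos [0.4399 0.1189 0.1155] flask-local [0.0011 0.0011 0.1155] F [ 0.3821  0.387  -1.15  ] T [ 0.0267 -0.0532 -0.0139] op 0.0147
down -0.999999006860767 yaw y vs flask y deg 39.8889025844544 q [ 0.1006 -0.2671  2.1067 -0.0004  1.3033 -2.0198]
t: 9.15
tool_pos: [0.44, 0.119, 0.1155]
tool_rot: [-0.484, 1.517, 0.484]
contact_force: [1.0, -0.8, -2.0]
opening: 0.0145
t 9.15 pos [0.44   0.119  0.1155] flask-local [0.0011 0.0012 0.1155] F [ 1.0147 -0.83   -1.9886] T [-0.0193 -0.0334  0.0522] op 0.0145
down -0.999999293783794 yaw y vs flask y deg 43.815499235299306 q [ 0.1007 -0.267   2.1067 -0.0002  1.3031 -2.0883]
```

```bash
python3 -m handwheel '[[0,[0,0,0],[-2,0,0]],[0,[0,0,0],[-2,0,0]],[0,[0,0,0],[0,0,0]],[0,[0,0,0],[0,0,0]]]'; python3 st.py; python3 bail.py f scene; python3 - <<'E'
from h import *
im=ctrl.get_image("wrist"); cv2.imwrite("pics/w_f.png",im[:,:,::-1])
E
```

```text
t: 9.48
tool_pos: [0.4402, 0.119, 0.1157]
tool_rot: [-0.539, 1.504, 0.538]
contact_force: [-0.4, -0.9, -1.7]
opening: 0.015
t 9.4833 pos [0.4402 0.119  0.1157] flask-local [0.0013 0.0012 0.1157] F [-0.3923 -0.9191 -1.6713] T [-0.0239 -0.0758  0.0092] op 0.015
down -0.999999775407659 yaw y vs flask y deg 47.80968368506621 q [ 0.1008 -0.2671  2.1065 -0.0002  1.3028 -2.158 ]
```

View pics/scene_f.png

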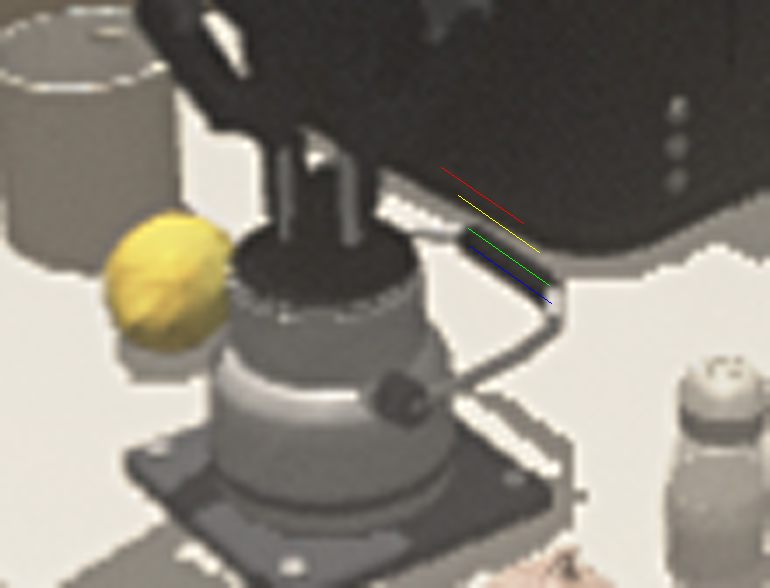

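View pics/w_f.png

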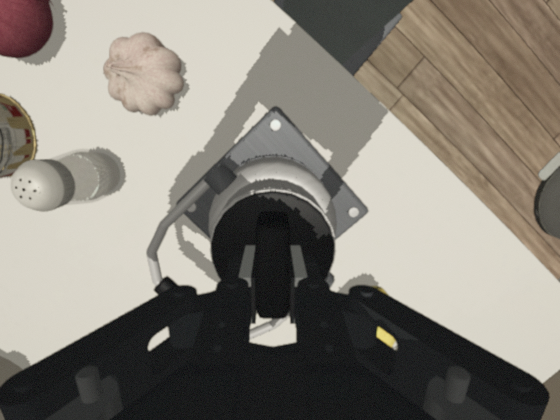

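The bar, at (272,250), is still between the pads, turned 48° against the plate and seated. Test lift of 1 cm.

```bash
python3 -m handwheel '[[0,[-0.003,0,0],[0,0,0]],[0,[-0.003,0,0],[0,0,0]],[0,[-0.004,0,0],[0,0,0]],[0,[0,0,0],[0,0,0]]]' 80; python3 st.py
```

```text
t: 9.92
tool_pos: [0.4411, 0.1193, 0.1271]
tool_rot: [-0.541, 1.5, 0.54]
contact_force: [0.8, 0.9, -1.3]
opening: 0.0142
t 9.9167 pos [0.4411 0.1193 0.1271] flask-local [0.0021 0.0016 0.1271] F [ 0.7672  0.904  -1.2724] T [-0.0037 -0.0644  0.0547] op 0.0142
down -0.9999982202473745 yaw y vs flask y deg 47.9696547187836 q [ 0.1009 -0.2803  2.0968  0.0003  1.3233 -2.1608]
```

It lifts freely: the force is about 1.2 N, just the cap's weight. Raising to 10 cm.

```bash
python3 -m handwheel '[[0,[-0.01,0,0],[0,0,0]],[0,[-0.015,0,0],[0,0,0]],[0,[-0.02,0,0],[0,0,0]],[0,[-0.02,0,0],[0,0,0]],[0,[-0.015,0,0],[0,0,0]],[0,[-0.008,0,0],[0,0,0]],[0,[0,0,0],[0,0,0]],[0,[0,0,0],[0,0,0]],[0,[0,0,0],[0,0,0]],[0,[0,0,0],[0,0,0]]]'; python3 st.py;python3 bail.py g scene side;  python3 - <<'E'
from h import *
np.set_printoptions(precision=4,suppress=True)
o=ctrl.get_obs();im=ctrl.get_image("wrist"); cv2.imwrite("pics/w_g.png",im[:,:,::-1])
for th in ["cap","mug_1","lemon_1","garlic_1","onion_1","salt_shaker","tea_tin"]:
    r={n:ctrl.tip_of(th,n) for n in ["scene","side"]}
    print(th,{n:[(np.round(x["centre"][::-1],1),round(x["score"],2)) for x in r[n][:3]] for n in r})
    if th=="cap":
        for a in r["scene"]:
            for b in r["side"]:
                q,e=tri([ray("scene",a["centre"][::-1]),ray("side",b["centre"][::-1])])
                if e[0]<.012: print("   ",q,e[0])
E
```

```text
t: 10.75
tool_pos: [0.4396, 0.1191, 0.2122]
tool_rot: [-0.54, 1.505, 0.542]
contact_force: [-0.1, 0.6, -1.8]
opening: 0.014
t 10.75 pos [0.4396 0.1191 0.2122] flask-local [0.0007 0.0012 0.2122] F [-0.0657  0.5616 -1.8166] T [-0.0088  0.0344 -0.0266] op 0.014
down -0.9999962027275433 yaw y vs flask y deg 47.987129511838845 q [ 0.1008 -0.3592  2.0122  0.      1.4913 -2.1611]
cap {'scene': [(array([365.2, 301.9]), 0.86), (array([334.2, 328.9]), 0.64), (array([231.9, 183.4]), 0.6)], 'side': [(array([276.9, 255.7]), 0.93), (array([389.7, 189.9]), 0.77), (array([347. , 165.9]), 0.66)]}
    [ 0.5034 -0.2656  0.0147] 0.001763530205310384
    [ 0.3728 -0.2711  0.0223] 0.004426037613019286
    [0.445  0.1221 0.1972] 0.0011929550889119812
mug_1 {'scene': [(array([201.4, 207.8]), 0.65)], 'side': [(array([189., 351.]), 0.88)]}
lemon_1 {'scene': [(array([215.6, 227.3]), 0.7)], 'side': [(array([238.1, 326.7]), 0.9)]}
garlic_1 {'scene': [(array([263.4, 273.1]), 0.69)], 'side': [(array([319.6, 244.1]), 0.61), (array([257.1, 256.7]), 0.28)]}
onion_1 {'scene': [(array([303.7, 289.7]), 0.71)], 'side': [(array([337.6, 209.9]), 0.63)]}
salt_shaker {'scene': [(array([287.2, 255.4]), 0.85), (array([232.2, 182.5]), 0.31)], 'side': []}
tea_tin {'scene': [(array([326.5, 265.3]), 0.85)], 'side': [(array([298.2, 199.8]), 0.83)]}
```

View pics/scene_g.png

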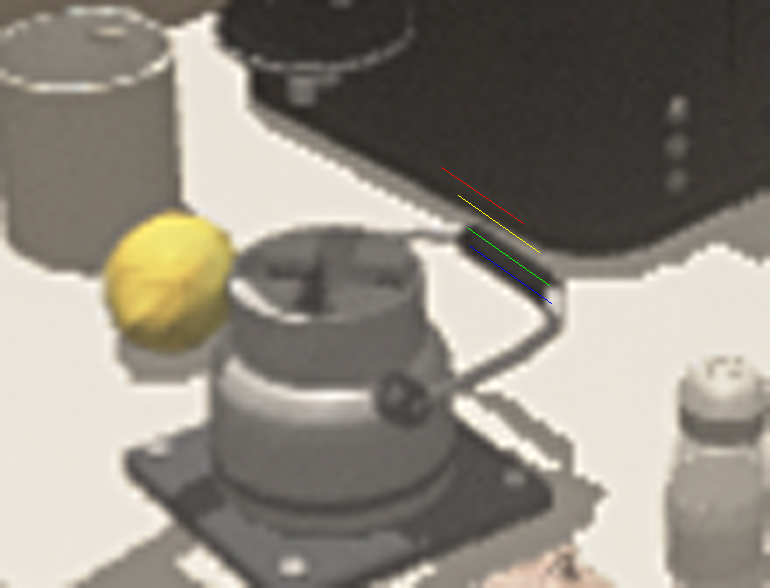

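View pics/w_g.png

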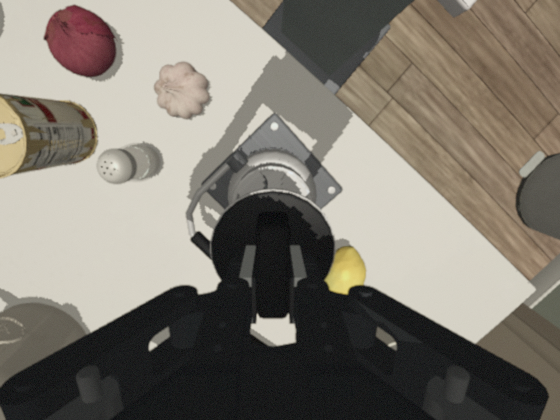

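The mouth is open, and the cap hangs upright above it with its origin at about z 0.197. The handle is still at -1.43, the bystanders haven't moved, and the arm is still. Handing in.

```bash
python3 -c "
from station import ctrl
o=ctrl.get_obs();print(o['dq'].round(4),o['t'],o['opening'])
print(ctrl.finish_job())"
```

```text
[-0.0001 -0.001   0.0009 -0.0002 -0.0017 -0.0002] 11.6 0.013975618072152722
the job is handed in; nothing more can be done
None
```

The cap is off and held upright and still about 10 cm above the mouth, and the handle is folded. I handed the job in at 11.6 s; it reported no verdict.

- **Handle:** I folded it to the flask's +x side with the closed fingers. It lies at about -1.43 rad.
- **Cap:** I gripped it by its bar. Clockwise hit a hard stop at about 17° (1.8 N m), so I turned it anticlockwise to about 48°. I met no end-stop torque there. It then lifted freely, with only about 1.2 N on the wrist.
- **Last checks:** The two cameras put the cap's origin at about (0.445, 0.122, 0.197), roughly 7 mm from the mouth's axis. The fingers held at 14 mm opening with the arm still.
- **Things round about:** All six show where they stood, within the networks' scatter of a few pixels. The side camera missed the salt shaker in the last check, so I went by the scene and wrist pictures for that one.

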